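# Reset a slipped belt pulley on a sharpening machine

## Robot

A 6-joint arm with a two-finger parallel gripper is mounted at the origin on the work surface. World frame = base frame: x ahead of the robot, y to its left, z up, the work surface at z = 0. Lengths are in m, angles in rad, forces in N, time in s.
With the tool pointing down it reaches from about 0.25 to 0.85 m from the base axis. Payload 12.5 kg.
Tool frame: the origin (TCP) lies at the very end of the fingers, on their centre line; the grasp point (between the pads) lies 19 mm behind it; z points along the fingers, y is the line along which they close (so a half turn about z gives the same grasp; the last joint's range is limited). The gripper opens to 93 mm and grips with 3 to 60 N. Pads are 15 mm wide; open, the fingers measure 128 mm over their backs; the gripper's body (75 mm by 188 mm) begins 65 mm behind the grasp point.
Start: joints at [-1.268, 0.351, 1.652, -0, 1.139, -0.085], TCP at [0.208, -0.509, 0.219] pointing down, gripper open.
Joint ranges: [-2.75, 2.75], [-0.79, 2.1], [0.01, 2.65], [-1.57, 4.71], [0.07, 3.14], [-2.87, 2.87]. Speed limits (rad/s): [2.22, 2.22, 2.79, 3.14, 3.14, 3.14].

## Interface

Orientations are given as a rotation vector (axis times angle).
In Python, from station import r gives the robot as it stands.
- The arm moves only by the tool arm_command, never from a script. Its argument "rows" is one flat list of numbers, 5 for each row, row after row: the finger opening in cm, from 0 to 9.3, then the shift along the world's x, y, z in cm, then the turn about the world's z in rad. In form: [claw, dx, dy, dz, roll, claw, dx, dy, dz, roll, ...]. A call has 1 to 8 rows; each row shifts and turns the commanded pose from where the row before left it; what a row does not reach is not made up. A row lasts 1/8 s, in which the tool goes at most 62.5 mm and 10.7 degrees, less where a joint would pass 70% of its speed; a pose out of reach is approached as far as the arm can. A call is refused whole if a number of a shift passes 6.25 or a number of a turn 0.188, either way. A call with a gripper value outside its range is refused whole. The fingers move at their own pace and stop on an object; the grip force is fixed at half the most. Time passes only in rows, so rows that do not move let the fingers close. It gives the time, the measured TCP pose, the force, the opening and the grip force at its end, in the units of the state.
- r.get_state(): the state, without advancing time (a new reading comes with each control period).
- r.snapshot(name): name is "scene" or "top" or "wrist"; returns a dict with "frame" (480x640x3 uint8, red, green, blue), "camera_matrix" (3x3 intrinsics, pixels), "pose" (4x4, takes a point from camera to world coordinates); the wrist camera has in their place "mount" (4x4, takes a point from camera to tool coordinates, whose origin is the TCP and whose axes are the flange's). Camera axes: x right, y down, z forward; pixel columns grow to the right and rows downward; lengths in m; the calibration is good to about 2 mm. A picture is of the moment at which its call begins: read the wrist's pose just before it. There is no depth.
- r.job_done(): hands the job in; it is judged then, once.
Trained networks look in a picture, given as the dict that the camera call returned (one of the last four; its "shot" number tells which), for a name from the list of things; names that differ only in an ending like _2 or _b are one class to them, and where a whole thing is asked for, a point or a joint stands for the part that bears it (a point fixed in the world has none). Each returns a list of dicts, best first, with "conf" (0 to 1); they miss things now and then, are a little off and sometimes report something else, mostly with a low value. They report only what shows in the picture. A call takes as long as a camera call. They do not tell look-alikes from the thing itself.
- r.cut_out(picture, query): "pixels" (480x640 bool, what is visible of it) and "rect" ([left, top, width, height] in pixels, round what is visible of it).
The state is a dict: "time": time; "qpos": joint angles; "joint_velocities": joint speeds; "tau": joint torques, N m; "tool_pos": TCP position; "tool_rot": TCP orientation; "contact_force": force on the tool from outside, world axes, zero at the start; "moment": the same for the moment, N m; "width": finger opening in m; "grip_force": force on a finger pad.
Only numpy, scipy, OpenCV 4.12 (cv2) and the standard library are available. Lean on these libraries where they do the work, as an engineer would, in place of code of your own. Each camera call takes 0.05 s, during which the arm holds its last target. There are 200 camera calls.

## Task

The belt pulley of the sharpening machine has come loose and slid down the motor shaft. With the thin blade in the notch, lever the yellow cover up and swing it open past upright, then lay the blade down on the bench (don't drop it). Turn the shaft between the fingers until the flat is felt facing the key slot, then bring the pulley's set screw over the flat, raise the pulley 15 mm to its belt line, level with the foot of the key slot, and finish still holding it there, ready for tightening; leave everything else on the bench alone.

Things in the scene. Friction and masses are not known exactly. Their poses are not given: they have to be found in the camera images.
- sharpener: green flat-stone sharpening machine, fixed to the bench. Origin on the bench straight below the motor shaft's axis, z up; x points from the drive box back to the stone tub, y to the cover's hinge side. Drive box: x and y from -81 to 81 mm, walls 6 mm thick, tops 171 mm above the bench; key slot in the front (-x) wall, pry notch in the right (-y) wall
- well (a point): centre of the floor of the drive box's open well, on the shaft's axis 100 mm above the bench. The well is 150 by 150 mm, closed above by the yellow cover
- tub (a point): centre of the stone tub's rim, 215 mm behind (+x) the shaft's axis, 160 mm above the bench; tub 250 mm across, with a steel rest bar across it 184 mm above the bench
- pry_notch (a point): centre, on the outer face of the right (-y) wall, of a notch 20 mm wide and 10 mm high (161 to 171 mm high) cut through the 6 mm wall directly under the free edge of the cover; at (0, -81, 166) mm in the sharpener's frame. A black mark on the cover shows the place from above
- cover: the yellow belt cover, 162 by 164 mm, 4 mm thick, 0.11 kg; its origin lies on the hinge line, at (0, 83, 173) mm in the sharpener's frame; closed, it reaches from there to the right (-y) to its free edge, flush with the outer face of the right wall, underside at 171 mm. The edge gives fingers no hold
- cover_open (a joint): opening angle of the cover, rad: 0 closed, 1.57 upright, stop at 1.95 (leaning out over the left side). The hinge is stiff and the cover stays where it is left; opening takes about 1.5 N at the free edge
- opening_blade: the thin opening blade, lying on the bench to the right of the sharpener, blade end towards it: wooden handle 100 long, 22 wide, 18 mm high, then a flat steel blade 12 mm wide and 3 mm thick reaching 90 mm beyond the handle at half the handle's height. Origin: centre of the handle's underside; x points along the tool to the blade's tip, z up
- blade_tip (a point): middle of the blade's tip, 140 mm ahead of the blade's origin and 9 mm above its underside
- motor_shaft: dark steel motor shaft standing upright in the middle of the well, 16 mm diameter, top at 166 mm above the bench; from 132 mm height up to the top a bright set-screw flat is milled 3.5 mm deep into one side (12.5 mm across flat and back, flat 13 mm wide). Origin on its axis at 100 mm height; the flat faces this body's -x
- shaft_turn (a joint): turn of the shaft, rad, counterclockwise from above positive; 0 when the flat faces the key slot (the sharpener's -x). Turns freely by hand either way against light friction (0.05 N m) and stays. The pulley on it is carried round with it
- pulley: aluminium V-belt pulley, loose on the shaft: rim 56 mm diameter and 16 mm high, on top of it a hub 34 mm diameter and 12 mm high; 0.15 kg. Origin: on the axis at its underside, which is at 108 mm above the bench when it has slipped right down. Let go, it slides down
- pulley_lift (a joint): height of the pulley above its lowest place, m; its belt line is at 0.015
- pulley_turn (a joint): turn of the pulley on the shaft, rad, counterclockwise from above positive; 0 when its set screw is over the flat. It turns on the shaft against very light friction (less than the shaft's own)
- set_screw (a point): outer end of the dark 8 mm set screw that stands out sideways from the pulley's hub, with a red paint stripe on top of hub and rim on its side: 24 mm from the axis, 22 mm above the pulley's underside (130 mm above the bench when down, 145 mm at the belt line)
- key_slot (a point): the hex key's slot, 12 mm wide, cut from the top of the front (-x) wall down to 139 mm height; this point, at (-78, 0, 145) mm in the sharpener's frame, is where the key goes in and how high the screw sits when the pulley is at its belt line
- hex_key: bystander, leave alone: bent black hex key, 90 by 28 mm, 6 mm thick, lying ahead and left of the sharpener (for the set screw; not used by the robot); origin at its underside
- pliers: bystander, leave alone: pliers with red grips, 170 mm long; origin at its underside
- hammer: bystander, leave alone: hammer with wooden handle, 260 mm; origin at the middle of its length, at its underside
- file: bystander, leave alone: flat file with wooden handle, 300 mm; origin at its underside
- oil_bottle: bystander, leave alone: yellow oil bottle, 52 mm diameter, 140 mm tall; origin at its underside
- scale_weight: bystander, leave alone: round brass balance weight, 60 mm diameter, 62 mm tall; origin at its underside
- die_block: bystander, leave alone: dark steel ring block, 76 mm diameter, 55 mm tall; origin at its underside
There are look-alikes about, which are no part of the job. There is more than one size of the opening_blade; the one meant has the size given above.

How it is judged:
By the outcome, as a careful person would: the job done as asked, in the order asked, and still so for the second after the job is handed in, while the arm keeps its last pose, push and grip.
It also fails if it takes over 72 s, if anything falls off the work surface, if the arm or the gripper's body presses on something with over 40 N, if the wrist force passes 120 N, or if a joint passes its speed limit or range.

## Working session

There is one attempt and no reset: what is moved stays moved. The work goes in short steps, Python scripts to look and compute and a tool call to move; the robot and the scene stay as the last step left them, time stands still between calls to the robot, and variables do not carry over. Pictures are saved under pics/ and viewed, at most 11 in all, crops included, and the job is handed in when it is done.

Besides the shell and the picture viewer there is one more tool, called by a JSON object that holds its "name" and its "arguments". arm_command: Moves the arm, as the interface text tells. Its arguments: {"type":"object","properties":{"rows":{"type":"array","items":{"type":"number"}}},"required":["rows"]}

```bash
ls; mkdir -p pics
python3 - <<'E'
from station import r
import cv2,numpy as np
s=r.get_state(); print({k:np.round(v,3).tolist() for k,v in s.items()})
for n in("scene","top"):
    p=r.snapshot(n); cv2.imwrite(f"pics/{n}0.png",p["frame"][:,:,::-1]); print(n,p["camera_matrix"].tolist(),np.round(p["pose"],4).tolist())
    for q in("sharpener","cover","opening_blade","motor_shaft","pulley","hex_key"):
        for d in r.cut_out(p,q)[:4]: print(q,round(d["conf"],2),d["rect"])
p=r.snapshot("wrist"); print(np.round(p["mount"],4).tolist(),p["camera_matrix"].tolist())
E
```

```text
pics
{'time': 0.0, 'qpos': [-1.268, 0.351, 1.652, -0.0, 1.139, -0.085], 'joint_velocities': [-0.0, 0.001, -0.0, -0.002, -0.0, 0.001], 'tau': [0.003, -49.731, -28.525, 0.07, 0.026, -0.0], 'tool_pos': [0.208, -0.509, 0.218], 'tool_rot': [-3.082, -0.605, 0.0], 'contact_force': [0.454, -1.277, 0.252], 'moment': [-0.018, -0.01, 0.038], 'grip_force': 0.0, 'width': 0.093}
scene [[580.4184139856754, 0.0, 317.607752850716], [0.0, 580.4184139856754, 244.708943430591], [0.0, 0.0, 1.0]] [[-0.8244, 0.4427, -0.3526, 1.1843], [0.5659, 0.6411, -0.5184, 0.8785], [-0.0035, -0.627, -0.779, 1.5026], [0.0, 0.0, 0.0, 1.0]]
sharpener 0.66 [237.8, 214.9, 137.4, 137.4]
cover 0.9 [300.7, 214.9, 72.4, 56.4]
opening_blade 0.65 [266.5, 186.9, 46.2, 26.6]
opening_blade 0.58 [330.1, 190.9, 5.7, 22.5]
opening_blade 0.43 [286.4, 217.6, 11.1, 29.7]
hex_key 0.6 [410.4, 286.0, 23.2, 19.7]
hex_key 0.6 [417.3, 293.9, 56.7, 73.9]
top [[517.9512195670412, 0.0, 318.2523712612054], [0.0, 517.9512195670412, 247.34875569641997], [0.0, 0.0, 1.0]] [[-0.0011, -0.9765, 0.2154, 0.2701], [-1.0, 0.0014, 0.0013, -0.0334], [-0.0015, -0.2154, -0.9765, 1.3958], [0.0, 0.0, 0.0, 1.0]]
sharpener 0.63 [138.9, 277.1, 47.6, 97.3]
sharpener 0.62 [229.7, 127.6, 110.7, 177.0]
cover 0.95 [258.1, 215.4, 78.1, 76.8]
cover 0.45 [230.8, 129.4, 109.7, 170.5]
opening_blade 0.78 [379.0, 311.1, 40.6, 30.2]
opening_blade 0.47 [361.2, 250.1, 43.8, 16.4]
motor_shaft 0.19 [260.8, 214.0, 80.3, 78.9]
hex_key 0.64 [230.1, 130.3, 110.7, 173.0]
hex_key 0.2 [118.7, 262.3, 11.3, 106.2]
[[0.0001, -0.9677, -0.2522, 0.0703], [1.0, 0.0001, -0.0001, 0.0003], [0.0002, -0.2522, 0.9677, -0.1649], [0.0, 0.0, 0.0, 1.0]] [[338.4882820132638, 0.0, 320.3563087604198], [0.0, 338.4882820132638, 239.19615005373808], [0.0, 0.0, 1.0]]
```

Run:
```python
import cv2
a=cv2.imread("pics/top0.png")[100:420,90:490]
cv2.imwrite("pics/top0c.png",cv2.resize(a,(750,600),interpolation=cv2.INTER_CUBIC))
```

```text
(no output)
```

View pics/top0c.png

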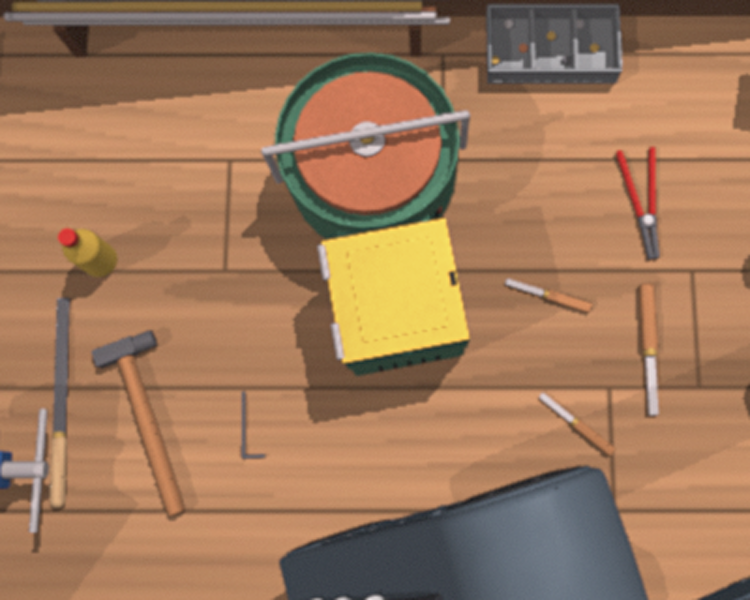

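The top view crop shows the yellow cover at crop (395,290), with its black mark at (453,278). Blade candidates are A (550,295), B (650,350) and C (576,425), and there is a file at (60,400). B looks about 190 mm long, while A and C look about 130 mm. I'll measure them.

```bash
cat > h.py <<'E'
from station import r
import cv2,numpy as np
from scipy.spatial.transform import Rotation as R
def snap(n):
    s=r.get_state(); p=r.snapshot(n)
    if n=="wrist":
        T=np.eye(4);T[:3,:3]=R.from_rotvec(s["tool_rot"]).as_matrix();T[:3,3]=s["tool_pos"]
        p["pose"]=T@p["mount"]
    return p
def w(p,px,z):
    px=np.atleast_2d(np.asarray(px,float)); K=p["camera_matrix"];P=np.asarray(p["pose"])
    d=np.c_[px,np.ones(len(px))]@np.linalg.inv(K).T@P[:3,:3].T; o=P[:3,3]
    return o+d*((z-o[2])/d[:,2])[:,None]
def proj(p,X):
    P=np.linalg.inv(p["pose"]); X=np.atleast_2d(X); c=X@P[:3,:3].T+P[:3,3]; q=c@np.asarray(p["camera_matrix"]).T
    return q[:,:2]/q[:,2:]
def hsv(p): return cv2.cvtColor(p["frame"],cv2.COLOR_RGB2HSV)
E
python3 - <<'E'
from h import *
p=snap("top")
for nm,pts in dict(A=[(507,283),(545,293),(592,307)],B=[(653,415),(650,350),(648,285)],C=[(542,396),(573,423),(611,454)]).items():
    X=w(p,np.array(pts)/1.875+[90,100],0.012); print(nm,X[:,:2].round(3).tolist(),np.linalg.norm(np.diff(X,axis=0),axis=1).round(3))
h=hsv(p); m=cv2.inRange(h,(22,120,120),(35,255,255)); m[:, :250]=0;m[:200]=0;m[300:]=0
m=cv2.morphologyEx(m,cv2.MORPH_CLOSE,np.ones((7,7)))
c=max(cv2.findContours(m,0,1)[0],key=cv2.contourArea)
X=w(p,c[:,0],0.175)[:,:2].astype(np.float32)
(cx,cy),sz,a=cv2.minAreaRect(X); print(cx,cy,sz,a,cv2.boxPoints(((cx,cy),sz,a)).round(4).tolist())
# mark
mk=(h[:,:,2]<70).astype(np.uint8); mk[:, :320]=0; mk[:,336:]=0; mk[:240]=0; mk[258:]=0
ys,xs=np.nonzero(mk); print(len(xs),w(p,[xs.mean(),ys.mean()],.175))
E
```

```text
A [[0.565, -0.147], [0.55, -0.202], [0.529, -0.269]] [0.057 0.071]
B [[0.374, -0.35], [0.467, -0.35], [0.562, -0.352]] [0.093 0.095]
C [[0.401, -0.193], [0.363, -0.236], [0.32, -0.288]] [0.057 0.067]
0.5233496427536011 0.011403650045394897 (0.16466383635997772, 0.1617898792028427) 10.921927452087402 [[0.42719998955726624, 0.07519999891519547], [0.4578000009059906, -0.0835999995470047], [0.6194999814033508, -0.052400000393390656], [0.5889000296592712, 0.10639999806880951]]
4 [[ 0.53901001 -0.06251595  0.175     ]]
```

{"name": "arm_command", "arguments": {"rows": [9.3,1.8,1.05,0.2,0.183,9.3,1.8,1.05,0.2,0.183,9.3,1.8,1.05,0.2,0.183,9.3,1.8,1.05,0.2,0.183,9.3,1.8,1.05,0.2,0.183,9.3,1.8,1.05,0.2,0.183,9.3,1.8,1.05,0.2,0.183,9.3,1.8,1.05,0.2,0.183]}}

```text
time: 1.8
tool_pos: [0.3526, -0.4248, 0.2347]
tool_rot: [1.881, 2.516, -0.0]
contact_force: [-0.7, 0.5, -0.0]
width: 0.093
grip_force: 0.0
```

{"name": "arm_command", "arguments": {"rows": [9.3,1.8,1.05,0.2,0.183,9.3,1.8,1.05,0.2,0.183,9.3,1.8,1.05,0.2,0.183,9.3,1.8,1.05,0.2,0.183,9.3,1.8,1.05,0.2,0.183,9.3,1.8,1.05,0.2,0.183,9.3,1.8,1.05,0.2,0.183,9.3,0,0,0,0]}}

```text
time: 2.8
tool_pos: [0.4786, -0.3511, 0.2486]
tool_rot: [0.013, 3.141, 0.0]
contact_force: [-0.7, -1.1, -0.4]
width: 0.0929
grip_force: 0.0
```

Run:
```python
from h import *
p=snap("wrist"); cv2.imwrite("pics/w1.png",p["frame"][:,:,::-1]); s=r.get_state(); print(s["tool_pos"],R.from_rotvec(s["tool_rot"]).as_matrix()[:,0],s["qpos"])
for d in r.cut_out(p,"opening_blade"): 
    m=d["pixels"].astype(np.uint8); ys,xs=np.nonzero(m)
    q=w(p,np.c_[xs,ys],0.012)[:,:2].astype(np.float32); (c,sz,a)=cv2.minAreaRect(q)
    print(round(d["conf"],2),d["rect"],np.round(c,4),np.round(sz,4),a)
```

```text
[ 0.47794351 -0.35153751  0.24847458] [-9.99930557e-01  1.17809383e-02  3.01877435e-04] [-7.12534504e-01  4.02440957e-01  1.50001926e+00 -2.04482148e-04
  1.23936427e+00 -2.27148306e+00]
0.76 [310.4, 122.8, 24.1, 156.2] [ 0.4736 -0.3479] [0.1886 0.0217] 0.015177974477410316
0.75 [371.6, 69.0, 86.3, 82.4] [ 0.3673 -0.2417] [0.127  0.0167] 49.304840087890625
0.6 [388.9, 245.3, 95.5, 41.1] [ 0.5502 -0.2075] [0.128  0.0166] 71.64946746826172
```

View pics/w1.png

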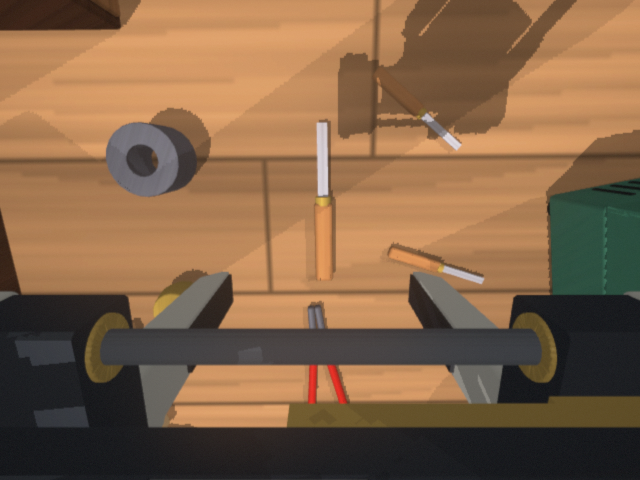

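The candidates in the wrist picture are B (322,200) at 189x22 mm, C (418,110) and A (437,262), both about 128x17 mm, plus the pliers (315,340) and the ring block (150,158). B has the size given, so I take B.

{"name": "arm_command", "arguments": {"rows": [9.3,0.2,0.35,-5,0.012,9.3,0,0,-5,0,9.3,0,0,-5,0,9.3,0,0,-4,0,9.3,0,0,-3,0,9.3,0,0,-2,0,9.3,0,0,0,0,9.3,0,0,0,0]}}

```text
time: 3.9
tool_pos: [0.4804, -0.3488, 0.0098]
tool_rot: [-0.004, 3.14, -0.002]
contact_force: [-0.1, -0.2, -0.4]
width: 0.0929
grip_force: 0.0
```

{"name": "arm_command", "arguments": {"rows": [6,0,0.05,-0.5,0,4,0,0,0,0,2,0,0,0,0,1,0,0,0,0,1,0,0,0,0,1,0,0,0,0,1,0,0,0,0]}}

```text
time: 4.78
tool_pos: [0.48, -0.3476, 0.0036]
tool_rot: [0.005, -3.142, 0.0]
contact_force: [0.0, 0.3, 0.8]
width: 0.0278
grip_force: 0.0
```

{"name": "arm_command", "arguments": {"rows": [1,0,0,0,0,1,0,0,0,0,1,0,0,0,0,1,0,0,0,0]}}

```text
time: 5.28
tool_pos: [0.48, -0.3476, 0.0036]
tool_rot: [0.005, -3.142, 0.0]
contact_force: [-0.4, 0.4, 0.3]
width: 0.0219
grip_force: 30.0
```

{"name": "arm_command", "arguments": {"rows": [1,0,0,3,0,1,0,0,4,0,1,0,0,4.5,-0.1725,1,0,0,4.2,-0.1725,1,1.4,0,0,-0.1725,1,1.4,1,0,-0.1725,1,1.4,2,0,-0.1725,1,1.4,3,0,-0.1725]}}

```text
time: 6.28
tool_pos: [0.5362, -0.2873, 0.1603]
tool_rot: [-1.558, -2.727, 0.0]
contact_force: [-0.1, 0.4, -0.8]
width: 0.0217
grip_force: 30.0
```

{"name": "arm_command", "arguments": {"rows": [1,1.4,3,0,-0.1725,1,1.4,3,0,-0.1725,1,0,2,0,0,1,0,1,0,0,1,0,0,0,0,1,0,0,0,0]}}

```text
time: 7.02
tool_pos: [0.5638, -0.1984, 0.1607]
tool_rot: [1.995, 2.426, -0.0]
contact_force: [0.3, 0.6, -1.2]
width: 0.0219
grip_force: 30.0
```

Run:
```python
from h import *
p=snap("wrist"); cv2.imwrite("pics/w2.png",p["frame"][:,:,::-1]); s=r.get_state(); print(s["tool_pos"],R.from_rotvec(s["tool_rot"]).as_matrix()[:,0],s["qpos"],s["contact_force"])
h=hsv(p); m=cv2.inRange(h,(22,120,100),(35,255,255)); m=cv2.morphologyEx(m,cv2.MORPH_OPEN,np.ones((3,3)))
c=max(cv2.findContours(m,0,1)[0],key=cv2.contourArea); m2=np.zeros_like(m); cv2.drawContours(m2,[c],-1,1,-1)
print(cv2.boundingRect(c))
X=w(p,c[:,0],0.175)[:,:2].astype(np.float32); b=cv2.minAreaRect(X); print(b)
u=np.array([.982,.1895]);v=np.array([-.1895,.982])
print("proj notch",proj(p,[[.5389,-.0692,.175],[.4578,-.0836,.175],[.6195,-.0524,.175]]))
ap=w(p,[320,200],.1606)
```

```text
[ 0.56381921 -0.19847411  0.16068165] [-1.92707359e-01  9.81256255e-01 -1.87341710e-04] [-4.16289933e-01  4.98732793e-01  1.57974177e+00 -1.31665267e-04
  1.06295570e+00 -6.10146402e-01] [-0.41276975 -0.3157857   0.0846314 ]
(110, 226, 4, 4)
((0.46410900354385376, -0.18152070045471191), (0.001352114137262106, 0.0016256434610113502), 2.354682445526123)
proj notch [[320.1743831  -15.76357475]
 [105.1871155  -20.47381868]
 [534.73918979 -18.45801107]]
```

View pics/w2.png

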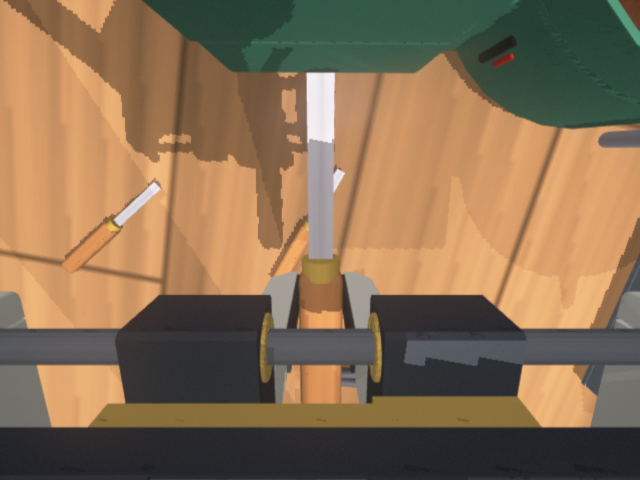

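Blade held straight, with its tip at about pixel (320,72). The cover is above the frame. I'll use the top camera for the tip-to-mark relation.

Run:
```python
from h import *
p=snap("wrist"); print(w(p,[[320,72]],.166))
q=snap("top"); a=q["frame"][200:300,240:400]; cv2.imwrite("pics/top2.png",cv2.resize(a,(800,500),interpolation=cv2.INTER_CUBIC)[:,:,::-1])
u=np.array([.982,.1895]);v=np.array([-.1895,.982]); O=np.array([.5236,.0104])
for nm,x,y,z in [("notch",0,-81,.175),("tip",0,-111,.166),("mark",0,-76,.175)]:
    P=O+u*x/1e3+v*y/1e3; print(nm,P,(proj(q,[P[0],P[1],z])-[240,200])*5)
```

```text
[[ 0.5445305  -0.09773125  0.166     ]]
notch [ 0.5389495 -0.069142 ] [[468.72879318 237.60337496]]
tip [ 0.5446345 -0.098602 ] [[528.68222794 230.08679879]]
mark [ 0.538002 -0.064232] [[458.56924384 239.53484976]]
```

View pics/top2.png

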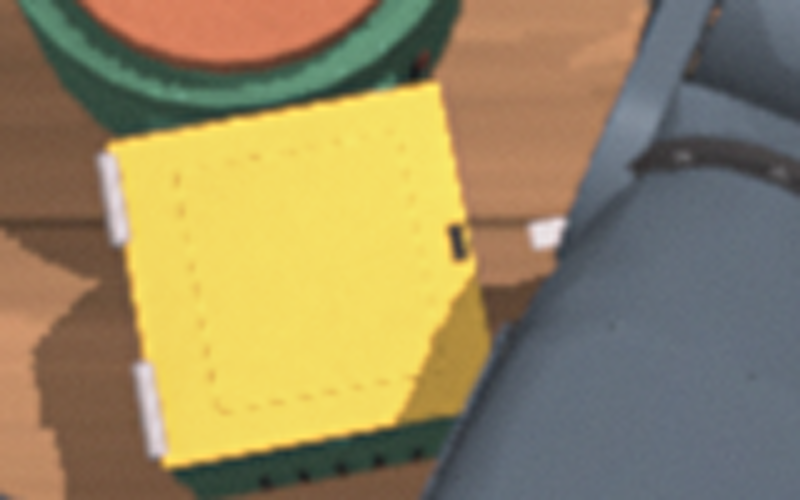

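Tip seen at crop (530,234) and mark at (458,242), in line with the notch to within about 1 mm. Inserting.

{"name": "arm_command", "arguments": {"rows": [1,-0.19,0.98,0,0,1,-0.19,0.98,0,0,1,-0.19,0.98,0,0,1,-0.1,0.49,0,0,1,0,0,0,0]}}

```text
time: 7.8
tool_pos: [0.5573, -0.1629, 0.1607]
tool_rot: [1.995, 2.427, 0.0]
contact_force: [0.6, 0.4, -0.7]
width: 0.0216
grip_force: 30.0
```

{"name": "arm_command", "arguments": {"rows": [1,-0.19,0.98,0,0,1,-0.19,0.98,0,0,1,0,0,0,0]}}

```text
time: 8.18
tool_pos: [0.5534, -0.143, 0.1607]
tool_rot: [-1.995, -2.427, 0.0]
contact_force: [0.3, -1.7, -1.5]
width: 0.0217
grip_force: 30.0
```

{"name": "arm_command", "arguments": {"rows": [1,0,0,0.3,0,1,-0.01,0.04,1.1,0,1,-0.025,0.13,1.1,0,1,-0.04,0.215,1.08,0,1,-0.06,0.3,1.06,0,1,-0.075,0.38,1.03,0,1,0,0,0,0]}}

```text
time: 9.05
tool_pos: [0.5517, -0.1328, 0.2183]
tool_rot: [1.995, 2.426, 0.001]
contact_force: [0.6, -0.4, -1.6]
width: 0.0219
grip_force: 30.0
```

Run:
```python
from h import *
p=snap("scene");a=p["frame"][130:290,230:430]
b=snap("wrist"); o=np.hstack([cv2.resize(a,(400,320)),cv2.resize(b["frame"],(400,320))])
cv2.imwrite("pics/s3.png",o[:,:,::-1])
```

```text
(no output)
```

View pics/s3.png

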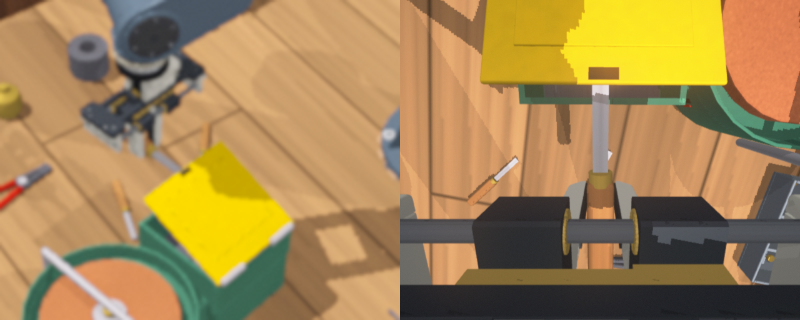

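{"name": "arm_command", "arguments": {"rows": [1,-0.09,0.46,1.0,0,1,-0.105,0.54,0.96,0,1,-0.12,0.61,0.91,0,1,-0.13,0.68,0.86,0,1,-0.145,0.75,0.8,0,1,-0.155,0.805,0.73,0,1,-0.165,0.865,0.67,0,1,-0.175,0.915,0.6,0]}}

```text
time: 10.15
tool_pos: [0.5405, -0.0762, 0.2831]
tool_rot: [1.996, 2.426, 0.0]
contact_force: [1.6, -1.3, -0.6]
width: 0.0219
grip_force: 30.0
```

{"name": "arm_command", "arguments": {"rows": [1,-0.185,0.955,0.52,0,1,-0.19,0.99,0.44,0,1,-0.2,1.02,0.36,0,1,-0.2,1.05,0.27,0,1,-0.205,1.07,0.19,0,1,-0.21,1.08,0.1,0,1,-0.21,1.08,0,0,1,0,0,0,0]}}

```text
time: 11.15
tool_pos: [0.5263, -0.0036, 0.3013]
tool_rot: [-1.994, -2.427, -0.0]
contact_force: [0.6, -0.8, -1.6]
width: 0.0213
grip_force: 30.0
```

Run:
```python
from h import *
p=snap("scene");a=p["frame"][130:290,230:430]
b=snap("wrist"); o=np.hstack([cv2.resize(a,(400,320)),cv2.resize(b["frame"],(400,320))])
cv2.imwrite("pics/s4.png",o[:,:,::-1])
```

```text
(no output)
```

View pics/s4.png

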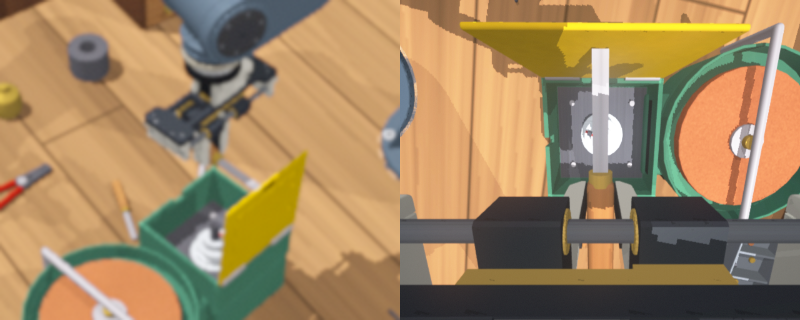

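The cover is near upright and the blade is still straight. Pushing on toward the stop.

{"name": "arm_command", "arguments": {"rows": [1,-0.21,1.08,-0.07,0,1,-0.205,1.07,-0.17,0,1,-0.2,1.05,-0.25,0,1,-0.15,0.8,-0.25,0,1,0,0,0,0]}}

```text
time: 11.88
tool_pos: [0.5187, 0.0363, 0.2938]
tool_rot: [-1.994, -2.427, 0.0]
contact_force: [-0.1, -0.4, -1.3]
width: 0.0215
grip_force: 30.0
```

{"name": "arm_command", "arguments": {"rows": [1,-0.06,0.3,-0.1,0,1,-0.06,0.3,-0.1,0,1,0,0,0,0]}}

```text
time: 12.25
tool_pos: [0.5182, 0.0401, 0.2924]
tool_rot: [1.994, 2.423, -0.003]
contact_force: [1.3, -10.2, 1.0]
width: 0.0216
grip_force: 30.0
```

{"name": "arm_command", "arguments": {"rows": [1,0.38,-2,0,0,1,0.77,-4,0,0,1,1.15,-6,0,0,1,-0.8,-6,0,0,1,-1.4,-6,0,0,1,-1.6,-6,-4,0,1,-1.6,-5,-5,0,1,-1.2,-2.5,-5,0]}}

```text
time: 13.25
tool_pos: [0.4788, -0.3194, 0.1641]
tool_rot: [1.997, 2.423, 0.0]
contact_force: [-0.5, 0.1, -1.1]
width: 0.0217
grip_force: 30.0
```

{"name": "arm_command", "arguments": {"rows": [1,0,0,-5,0,1,0,0,-4,0,1,0,0,-3,0,1,0,0,0,0,1,0,0,0,0]}}

```text
time: 13.88
tool_pos: [0.48, -0.3177, 0.0463]
tool_rot: [1.995, 2.425, 0.0]
contact_force: [-0.2, 0.6, -0.2]
width: 0.0214
grip_force: 30.0
```

{"name": "arm_command", "arguments": {"rows": [1,0,0,-2,0,1,0,0,-1.2,0,1,0,0,-0.6,0,1,0,0,-0.3,0,1,0,0,-0.1,0,1,0,0,0,0,1,0,0,0,0]}}

```text
time: 14.75
tool_pos: [0.4795, -0.3174, 0.0036]
tool_rot: [1.996, 2.426, 0.0]
contact_force: [-1.6, 1.6, 5.6]
width: 0.0217
grip_force: 30.0
```

Contact with the bench, 5.6 N. Opening gently, then moving up.

{"name": "arm_command", "arguments": {"rows": [2.6,0,0,0,0,3.5,0,0,0,0,5,0,0,0,0,5,0,0,0,0,5,0,0,4,0,5,0,0,6,0,5,0,0,6,0,5,0,0,6,0]}}

```text
time: 15.75
tool_pos: [0.4791, -0.3171, 0.2251]
tool_rot: [1.996, 2.426, -0.0]
contact_force: [0.2, -0.7, -1.0]
width: 0.05
grip_force: 0.0
```

{"name": "arm_command", "arguments": {"rows": [5,0,5,6,0,5,0,6,3,0,5,1,6,0,0,5,1,6,0,0,5,1,3,0,0,5,0,0,0,0,5,0,0,0,0]}}

```text
time: 16.62
tool_pos: [0.5092, -0.0719, 0.299]
tool_rot: [-1.996, -2.426, 0.0]
contact_force: [0.4, 0.2, 0.3]
width: 0.0499
grip_force: 0.0
```

Run:
```python
from h import *
p=snap("wrist"); f=p["frame"]
print(r.get_state()["tool_pos"])
O=np.array([.5236,.0104]);
c=proj(p,[[O[0],O[1],.166],[O[0],O[1],.136]]); print(c)
x,y=c[0].astype(int); x=min(max(x,100),540);y=max(y,75);a=f[y-75:y+75,x-100:x+100]; print(x-100,y-75)
t=snap("top"); b=t["frame"][190:340,240:440]
print((proj(t,[[O[0],O[1],.166],[O[0],O[1],.136]])-[240,190])*2.0)
cv2.imwrite("pics/w5.png",np.vstack([cv2.resize(a,(800,600),interpolation=cv2.INTER_CUBIC)])[:,:,::-1]); cv2.imwrite("pics/t5.png",cv2.resize(b,(800,600),interpolation=cv2.INTER_CUBIC)[:,:,::-1])
```

```text
[ 0.50916504 -0.07219762  0.29894475]
[[355.05922807 140.70567257]
 [351.86186557 141.64505147]]
255 65
[[121.75540216 129.09672008]
 [122.5851524  133.97837636]]
```

View pics/w5.png

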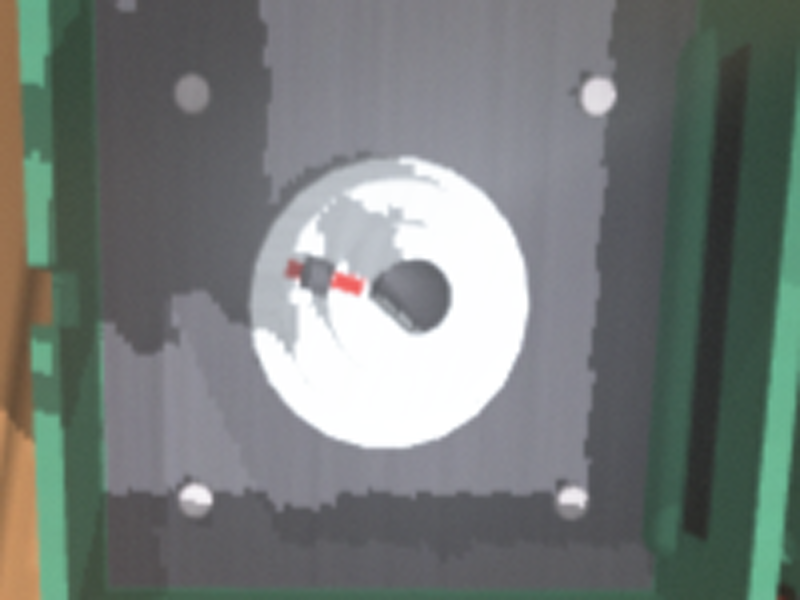

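The wrist crop (scale 4, offset 255,65) shows the shaft top at (411,296). The flat edge runs from (372,290) to (412,332), so it faces lower left, about +43° from the slot direction. The red stripe and screw are at (318,275), about 17° clockwise from -x.

Run:
```python
from h import *
p=snap("wrist"); s=r.get_state(); print(s["tool_pos"])
print("shaft",w(p,[[411/4+255,296/4+65]],.166))
f=p["frame"]; 
# rim circle : bright low-saturation region fit
h=hsv(p); m=((h[:,:,2]>120)&(h[:,:,1]<60)).astype(np.uint8); n,l,st,c=cv2.connectedComponentsWithStats(m)
i=l[int(65+370/4),int(255+440/4)]
cc=max(cv2.findContours((l==i).astype(np.uint8),0,1)[0],key=cv2.contourArea)
(e,rad)=cv2.minEnclosingCircle(cc); print(e,rad,w(p,[e],.124))
```

```text
[ 0.50918033 -0.07230979  0.29900315]
shaft [[0.52561603 0.01174716 0.166     ]]
(344.5, 124.5) 89.09835815429688 [[0.51442249 0.02447512 0.124     ]]
```

{"name": "arm_command", "arguments": {"rows": [5,0.3,1.6,0,0.152,5,0.3,1.7,0,0.152,5,0.3,1.7,0,0.152,5,0.3,1.7,0,0.152,5,0.4,1.7,-3,0.152,5,0,0,-3,0,5,0,0,0,0,5,0,0,0,0]}}

```text
time: 17.77
tool_pos: [0.5259, 0.0121, 0.2402]
tool_rot: [0.955, 2.992, 0.0]
contact_force: [-0.3, 0.4, 0.3]
width: 0.0495
grip_force: 0.0
```

Run:
```python
from h import *
p=snap("wrist"); f=p["frame"]; s=r.get_state();print(s["tool_pos"],s["qpos"])
T=np.append(s["tool_pos"][:2],.166)
print(proj(p,[T,[.525,.0118,.166],[.525,.0118,.136]]))
a=f[140:340,190:450]; cv2.imwrite("pics/w6.png",cv2.resize(a,(780,600),interpolation=cv2.INTER_CUBIC)[:,:,::-1])
```

```text
[0.52598581 0.01215484 0.24042993] [-6.53940508e-02  2.83769457e-01  1.68844825e+00  2.70638663e-06
  1.16743076e+00 -1.01850608e+00]
[[319.90246253 248.12393388]
 [318.73142868 247.34239555]
 [318.864111   237.21923609]]
```

View pics/w6.png

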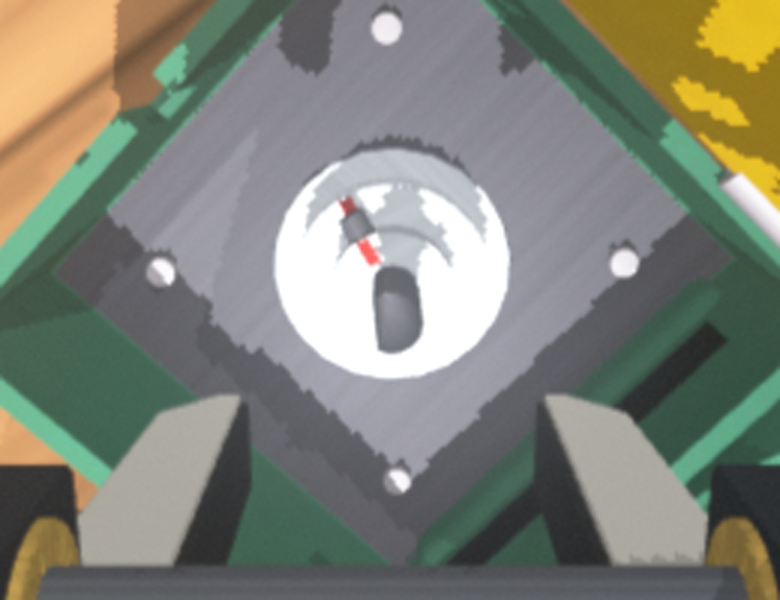

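The shaft at (390,320) is centred between the jaws, and the flat edge is vertical at x≈376, square to the closing line. Descending and closing.

{"name": "arm_command", "arguments": {"rows": [5,0,0,-3,0,5,0,0,-3,0,5,0,0,-2.5,0,5,0,0,-1.4,0,3,0,0,0,0,1,0,0,0,0,1,0,0,0,0,1,0,0,0,0]}}

```text
time: 18.82
tool_pos: [0.5257, 0.0127, 0.1406]
tool_rot: [0.953, 2.992, 0.001]
contact_force: [5.1, 8.8, 0.9]
width: 0.0146
grip_force: 5.9
```

{"name": "arm_command", "arguments": {"rows": [1,0,0,0,0,1,0,0,0,0,1,0,0,0,0]}}

```text
time: 19.2
tool_pos: [0.5263, 0.0135, 0.1406]
tool_rot: [0.953, 2.991, 0.003]
contact_force: [3.6, 7.0, -0.2]
width: 0.0122
grip_force: 30.0
```

Width is 12.2 mm, so the pads are on the flat and its back. Turning the shaft -0.763 rad about its axis.

{"name": "arm_command", "arguments": {"rows": [1,0.04,0.04,0,-0.127,1,0.03,0.01,0,-0.127,1,0.02,0,0,-0.127,1,0.01,-0.01,0,-0.127,1,0,-0.02,0,-0.127,1,0,-0.02,0,-0.128,1,0,0,0,0,1,0,0,0,0]}}

```text
time: 20.2
tool_pos: [0.527, 0.0126, 0.1406]
tool_rot: [1.995, 2.425, 0.001]
contact_force: [2.5, -0.3, 5.6]
width: 0.0122
grip_force: 30.0
```

{"name": "arm_command", "arguments": {"rows": [1.6,0,0,0,0,3,0,0,0,0,5,0,0,0,0,5,0,0,3,0,5,-0.1,-1,5,0,5,0,-1.5,2,0,5,0,0,0,0,5,0,0,0,0]}}

```text
time: 21.2
tool_pos: [0.5248, -0.0119, 0.2388]
tool_rot: [-1.998, -2.422, 0.001]
contact_force: [0.1, -0.1, 0.1]
width: 0.0501
grip_force: 0.0
```

Run:
```python
from h import *
p=snap("wrist"); f=p["frame"]; s=r.get_state();x=R.from_rotvec(s["tool_rot"]).as_matrix()[:,0]
print(s["tool_pos"],s["contact_force"],np.arctan2(x[1],x[0]))
a=f[100:300,190:450]; cv2.imwrite("pics/w7.png",cv2.resize(a,(780,600),interpolation=cv2.INTER_CUBIC)[:,:,::-1])
h=hsv(p); m=((h[:,:,1]>150)&((h[:,:,0]<8)|(h[:,:,0]>172))&(h[:,:,2]>90)).astype(np.uint8)
m[:100]=0;m[300:]=0;m[:,:230]=0;m[:,410:]=0
n,l,st,c=cv2.connectedComponentsWithStats(m)
A=np.array([.5252,.0120])
for i in range(1,n):
    if st[i,4]>=4:
        for z in(.136,.124):
            q=w(p,[c[i]],z)[0,:2]-A; print(c[i],st[i,4],z,"r",np.linalg.norm(q),"ang sharp deg",np.degrees(np.arctan2(q[1],q[0]))-10.95)
print(proj(p,[[*A,.166],[*A,.136],[*A,.124]]))
```

```text
[ 0.52475014 -0.01186843  0.23865006] [-0.44734401  0.14937569 -0.09599329] 1.7620410265108735
[[326.56909128 217.84869398]
 [325.95854777 210.70200158]
 [325.74949255 208.25491411]]
```

View pics/w7.png

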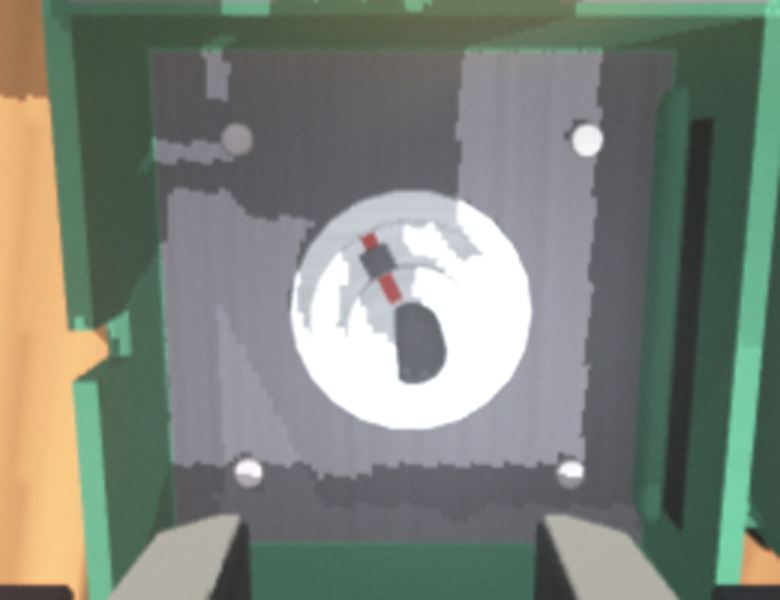

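The flat now faces the slot: its edge is vertical at x≈398, with the slot at (95,350). The stripe runs (369,240)–(390,288), at about 118.5°, so the pulley needs +61.5°. I'll grip the hub 47° off the screw.

{"name": "arm_command", "arguments": {"rows": [5.5,0.05,1.2,0,-0.131,5.5,0,1.2,0,-0.131,5.5,0,0,-3,0,5.5,0,0,-4,0,5.5,0,0,-3,0,5.5,0,0,-1.2,0,5.5,0,0,0,0,5.5,0,0,0,0]}}

```text
time: 22.25
tool_pos: [0.5264, 0.0117, 0.129]
tool_rot: [2.298, 2.141, 0.002]
contact_force: [0.5, -0.4, 0.0]
width: 0.0552
grip_force: 0.0
```

{"name": "arm_command", "arguments": {"rows": [4,0,0,0,0,3,0,0,0,0,3,0,0,0,0,3,0,0,0,0,3,0,0,0,0,3,0,0,0,0]}}

```text
time: 23.0
tool_pos: [0.5254, 0.0117, 0.1284]
tool_rot: [-2.298, -2.141, 0.001]
contact_force: [-3.7, 0.1, 5.3]
width: 0.0328
grip_force: 30.0
```

{"name": "arm_command", "arguments": {"rows": [3,-0.03,0,0,0.13,3,0,0,0,0.135,3,0,0,0,0.135,3,0,0,0,0.135,3,0,0,0,0.135,3,0,0,0,0.135,3,0,0,0,0.135,3,0,0,0,0.133]}}

```text
time: 24.0
tool_pos: [0.526, 0.0119, 0.1284]
tool_rot: [0.875, 3.016, 0.001]
contact_force: [0.3, 3.6, 1.5]
width: 0.0326
grip_force: 30.0
```

{"name": "arm_command", "arguments": {"rows": [3,0,0,0,0,3,0,0,0,0]}}

```text
time: 24.25
tool_pos: [0.526, 0.0119, 0.1284]
tool_rot: [0.886, 3.013, 0.001]
contact_force: [1.3, 4.2, 3.9]
width: 0.0332
grip_force: 30.0
```

Run:
```python
from h import *
p=snap("wrist"); f=p["frame"]; s=r.get_state();x=R.from_rotvec(s["tool_rot"]).as_matrix()[:,0]
print(s["tool_pos"],s["contact_force"],s["moment"],np.arctan2(x[1],x[0]),s["width"])
t=snap("top"); b=t["frame"][190:290,250:360]
cv2.imwrite("pics/w8.png",np.hstack([cv2.resize(f[170:370,230:410],(450,500),interpolation=cv2.INTER_CUBIC),cv2.resize(b,(350,500))])[:,:,::-1])
```

```text
[0.52596107 0.01190076 0.12839377] [1.5607083  5.02274512 4.50304803] [ 0.81851423 -0.44009776  0.02375973] 2.5703013269660744 0.032730587920448806
```

View pics/w8.png

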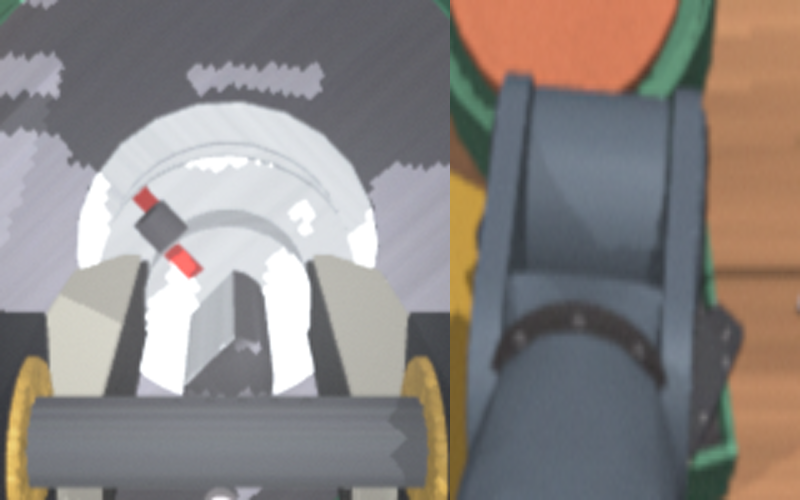

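The shaft stayed (bright flat face toward the screw side), with the screw at (160,225) and the stripe ends at (145,199) and (184,262). I'll calculate the screw's angle.

Run:
```python
from h import *
p=snap("wrist"); f=p["frame"]; h=hsv(p)
m=((h[:,:,1]>110)&((h[:,:,0]<8)|(h[:,:,0]>172))&(h[:,:,2]>60)).astype(np.uint8); m[:170]=0;m[300:]=0;m[:,:260]=0;m[:,340:]=0
n,l,st,c=cv2.connectedComponentsWithStats(m); pts=[]
for i in range(1,n):
    if st[i,4]>=8: print(c[i],st[i,4]); pts.append(c[i])
pts=sorted(pts,key=lambda q:q[1])
rim=w(p,[pts[0]],.124)[0,:2]; hub=w(p,[pts[-1]],.136)[0,:2]
for A in([.5252,.0120],[.5256,.0125],hub+0*rim):
    for q in(rim,hub):
        d=q-A; print(np.linalg.norm(d).round(4),np.degrees(np.arctan2(d[1],d[0]))-10.95)
print(rim,hub)
for a in (170,180,190):
    t=np.radians(a+10.95); d=np.array([np.cos(t),np.sin(t)]); A=np.array([.5254,.0121])
    print(a,proj(p,[[*(A+.024*d),.124],[*(A+.0125*d),.136],[*A,.166]]).round(1).tolist())
```

```text
[287.7804878  249.58536585] 41
[302.9375 274.175 ] 80
0.0248 -182.71139689085948
0.0125 -184.2941658629014
0.0253 -181.719697356866
0.0129 -182.2961225930946
0.0124 -181.11770839990652
0.0 -10.95
[0.5006481  0.00844513] [0.51283255 0.01055682]
170 [[293.8, 247.5], [305.3, 272.9], [319.2, 321.8]]
180 [[287.6, 252.3], [301.9, 275.5], [319.2, 321.8]]
190 [[282.5, 258.1], [299.0, 278.6], [319.2, 321.8]]
```

{"name": "arm_command", "arguments": {"rows": [3,0,0,0,0.03,3,0,0,0,0,3,0,0,0.3,0,3,0,0,0.4,0,3,0,0,0.4,0,3,0,0,0.4,0,3,0,0,0,0,3,0,0,0,0]}}

```text
time: 25.4
tool_pos: [0.5259, 0.0119, 0.143]
tool_rot: [0.838, 3.027, 0.001]
contact_force: [3.8, 4.2, -1.0]
width: 0.033
grip_force: 30.0
```

Run:
```python
from h import *
p=snap("wrist"); f=p["frame"]; h=hsv(p); s=r.get_state(); print(s["tool_pos"],s["contact_force"],s["width"],s["grip_force"],s["time"])
m=((h[:,:,1]>110)&((h[:,:,0]<8)|(h[:,:,0]>172))&(h[:,:,2]>60)).astype(np.uint8); m[:170]=0;m[300:]=0;m[:,:260]=0;m[:,340:]=0
n,l,st,c=cv2.connectedComponentsWithStats(m); pts=[]
for i in range(1,n):
    if st[i,4]>=8: print(c[i],st[i,4]); pts.append(c[i])
for q,z in((pts[0],.139),(pts[-1],.151)):
    d=w(p,[q],z)[0,:2]-[.5254,.0122]; print(np.linalg.norm(d),np.degrees(np.arctan2(d[1],d[0]))-10.95)
t=snap("top"); sc=snap("scene")
cv2.imwrite("pics/w9.png",np.hstack([cv2.resize(f[170:370,230:410],(400,500),interpolation=cv2.INTER_CUBIC),cv2.resize(sc["frame"][130:330,210:370],(400,500),interpolation=cv2.INTER_CUBIC)])[:,:,::-1])
```

```text
[0.52589336 0.01191369 0.14292046] [ 3.8257639   5.0582858  -1.44440526] 0.0331455388376355 29.999461770057678 25.45
[287.8974359  249.48717949] 39
[302.90540541 274.35135135] 74
0.02515779341198749 -180.91521604440487
0.012776400941180018 -181.74906306077386
```

View pics/w9.png

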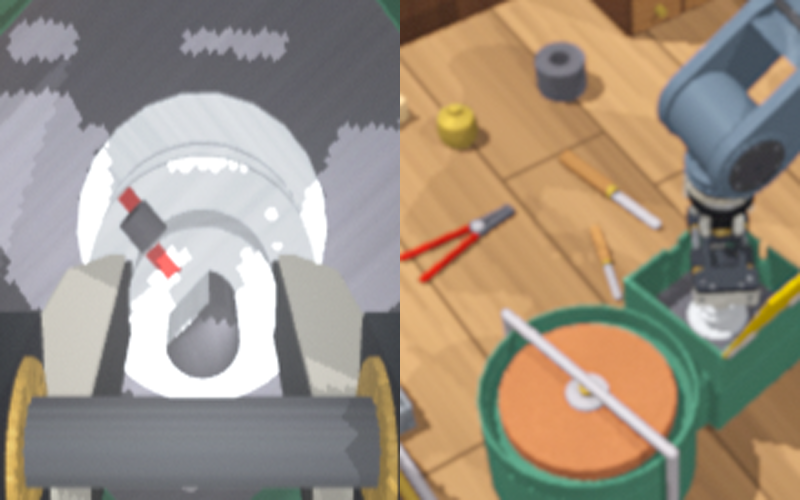

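Pulley lifted with the screw at about 179°, the blade flat on the bench and the cover open. The rise measures 14.5 mm, so I add 0.5 mm.

{"name": "arm_command", "arguments": {"rows": [3,0,0,0.05,0.01,3,0,0,0,0,3,0,0,0,0,3,0,0,0,0]}}

```text
time: 26.05
tool_pos: [0.5259, 0.0119, 0.1434]
tool_rot: [0.823, 3.031, 0.001]
contact_force: [3.2, 4.8, -1.2]
width: 0.0328
grip_force: 30.0
```

```bash
python3 -c "
from station import r
s=r.get_state();print(s['tool_pos'],s['contact_force'],s['grip_force']);print(r.job_done())"
```

```text
[0.52590476 0.01193438 0.14339875] [ 3.23091681  4.8484331  -1.20045119] 29.999442994594574
the job is handed in; nothing more can be done
None
```

I handed the job in at about 26 s with no verdict returned: cover open to its stop, blade laid flat on the bench, flat facing the key slot, set screw over the flat within a degree or two, and the pulley held 15 mm up at its belt line.

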